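# Load the blue-ended well cassette into the reader drawer

## Task

First pull the reader's drawer out to its stop. Then take the blue-ended cassette from its white holder, lay it down flat on the black mat with its wells facing up and let go, then pick it up again and put it flat into the drawer, wells up and blue end towards the handle, between the two guide rails, and slide it forward under the metal bridge until the side rollers click in and it is fully home. Leave the drawer all the way out, the cassette released, and do not disturb the red-ended cassette, the bottle, the beaker, the jar or the timer.

Things in the scene. Friction and masses are not known exactly. Their poses are not given: they have to be found in the camera images.
- drawer (a joint): How far the drawer is out, m: 0 shut, 0.170 at its stop; starts 0 to 0.03. Blue front panel 204 wide, 80 high, 15 thick; inside 158 wide, side walls 30 high above the drawer's underside (55 above the table), inner floor 6 above it. About 3 N of friction, more when fast. The reader is a fixed white box 260 wide, 310 deep, 140 high; with the drawer out its front stands 111 behind point nest.
- handle (a point): Middle of the drawer's level steel bar handle: 11 thick, 110 long, 105 above the table (35 below the reader's top), axis 45 in front of the blue panel, on two 8 thick stems 45 either side of the middle. x points straight into the reader (the drawer opens along -x), y along the bar, z up. Moves with the drawer.
- nest (a point): On the drawer's inner floor (61 above the table), where the middle of the cassette's underside lies when fully home. Axes as the handle's; moves with the drawer. Two black guide rails, 8 high, 6 thick, inner faces at y +-32, run from x -19 to 96, open above. Black end stop 14 high with its face at x -51, so 1 past home. Blue panel's inner face at x -59, its top 64 above the floor.
- bridge (a point): Middle of the underside of the steel hold-down bridge over the front of the nest, 26 above the drawer's floor; 14 long (x), 76 wide (y), 3 thick, on two black posts at y +-35. The cassette's front must go under it: set the cassette down with its middle 20 to 40 behind home (+x of nest), between the rails, then slide it along -x. Axes as nest.
- rollers (a point): On the drawer's floor midway between two upright steel rollers (12 in diameter, 9 high, centres at y +-33) in orange sprung carriers. They stick 3 into the cassette's path, are pushed aside by its front end and click into its side notches at home. Passing them takes about 10 N (more if it is pressed down); then the end stop is felt. Axes as nest.
- cassette: White well cassette with a blue end, 100 x 60 x 22, about 0.15 kg, starting upright in a holder slot, 6 above the table. Origin: middle of the long edge face it stands on. x thickness, -11 (underside) to 11 (wells; +x is where the wells look); y length, blue end at +50; z width, 0 to 60, up at the start. Its lower half (x < 0) has a notch in each long edge, y 26 to 36.
- face (a point): Middle of the cassette's wells face, at x 11, y 0, z 30 in the cassette's frame, with the same axes. When it lies flat with its wells up this point is the middle of its top, 22 above what it lies on.
- blue_end (a point): Middle of the cassette's blue end face, at x 0, y 50, z 30 in the cassette's frame, with the same axes.
- mat: Black rubber mat fixed on the table, 190 (x) x 170 (y) x 3 thick; origin in the middle of its underside, z up, so its top is 3 above the origin.
- holder: White holder fixed on the table, base 160 (x) x 110 (y) x 6, with two slots along y at x = -40 and +40, each between two ridges 100 long, 6 thick and 14 high above the base, 26.6 apart. Origin in the middle of its underside. Each slot has one cassette, wells looking to the holder's +x.
- other: The same kind of cassette with a red end, in the other slot; leave it. Origin and axes as for the blue one.
- bottle: Loose bottle with a blue cap, 66 in diameter, 150 high; leave it. Origin at the middle of its underside.
- beaker: Loose glass beaker, 70 in diameter, 80 high; leave it. Origin at the middle of its underside.
- jar: Loose small jar with a black cap, 44 in diameter, 60 high; leave it. Origin at the middle of its underside.
- timer: Loose flat yellow timer, 70 x 60 x 20; leave it. Origin at the middle of its underside.
Mind the look-alikes: they are no part of the job. What is shaped like the cassette but green, pink or turquoise is not meant.

How it is judged:
By the outcome, as a careful person would: the job done as asked, in the order asked, and still so for the second after the job is handed in, with the robot touching nothing.
It also fails if it takes over 72 s, if anything falls off the work surface, if the arm or the gripper's body presses on something with over 40 N, if the wrist force passes 120 N, or if a joint passes its speed limit or range.

## Robot

A 6-joint arm with a two-finger parallel gripper is mounted at the origin on the work surface. World frame = base frame: x ahead of the robot, y to its left, z up, the work surface at z = 0. Lengths are in m, angles in rad, forces in N, time in s.
With the tool pointing down it reaches from about 0.275 to 0.725 m from the base axis. Payload 15.9 kg.
Tool frame: the origin (TCP) lies at the very end of the fingers, on their centre line; the grasp point (between the pads) lies 19 mm behind it; x points along the fingers, y is the direction in which the jaws open and shut, and the axes are right-handed (so a half turn about x gives the same grasp; the last joint's range is limited). The gripper opens to 85 mm and grips with 20 to 120 N. Pads are 22 mm wide; open, the fingers measure 114 mm over their backs; the gripper's body (76 mm by 85 mm) begins 54 mm behind the grasp point. The pads swing forward as they close: fully open they stand 13 mm farther back than shut.
Start: joints at [-1.208, 0.213, -0.034, 1.323, 0, 1.571], TCP at [0.177, -0.467, 0.231] pointing down, gripper open.
Joint ranges: [-2.98, 2.98], [-0.74, 1.72], [-1.14, 1.35], [-2.1, 2.04], [-1.57, 1.44], [-3.14, 3.14]. Speed limits (rad/s): [1.89, 1.89, 2.39, 2.57, 3.14, 3.14].

## Interface

Orientations are given as a unit quaternion [x, y, z, w].
In Python, from workcell import get_state, camera, finish_job gives the robot as it stands.
- The arm moves only by the shell command python3 -m inch 'ROWS'. ROWS is JSON, a list of rows, each a list of 3 entries, a list of its own where there are three numbers: the opening in per cent of the stroke, from 0 (shut) to 100 (fully open), then the shift along the tool's x, y, z in m, then the turn about the tool's x in degrees. In form: [[jaw, [tx, ty, tz], roll], ...]. A call has 1 to 12 rows; each row is the pose to reach, as a shift and turn from the pose commanded when the call began, along the tool's axes at that moment; what a row does not reach only later rows make up. A row lasts 1/10 s, in which the tool goes at most 50 mm and 8.59 degrees, less where a joint would pass 70% of its speed; a pose out of reach is approached as far as the arm can. A call with a gripper value outside its range is refused whole. The fingers move at their own pace and stop on an object; the grip force is fixed at half the most. Time passes only in rows, so rows that repeat a pose let the fingers close. It gives the time, the measured TCP pose, the force and the opening at its end, in the units of the state.
- get_state(): the state, without advancing time (a new reading comes with each control period).
- camera(name): name is "scene" or "top" or "wrist"; returns a dict with "color" (400x640x3 uint8, red, green, blue), "fx", "fy", "cx", "cy" (pixels), "R" (3x3) and "t" (3): a world point X has camera coordinates R X + t; the wrist camera has in their place "tool_from_camera" (4x4, takes a point from camera to tool coordinates, whose origin is the TCP and whose axes are the tool frame's). Camera axes: x right, y down, z forward; pixel columns grow to the right and rows downward; lengths in m; the calibration is good to about 2 mm. A picture is of the moment at which its call begins: read the wrist's pose just before it. There is no depth.
- finish_job(): hands the job in, once; it reports no verdict.
The state is a dict: "time": time; "joints": joint angles; "qd": joint speeds; "joint_efforts": joint torques, N m; "tool_pos": TCP position; "eef_rot": TCP orientation; "ft_force": force on the tool from outside, world axes, zero at the start; "wrist_torque": the same for the moment, N m; "finger_gap": opening from 0.0 (shut) to 1.0 (fully open).
Only numpy, scipy, OpenCV 4.12 (cv2) and the standard library are available. Lean on these libraries where they do the work, as an engineer would, in place of code of your own. Each camera call takes 0.05 s, during which the arm holds its last target. There are 200 camera calls.

## Working session

There is one attempt and no reset: what is moved stays moved. The work goes in short steps, Python scripts to look and compute and a shell command to move; the robot and the scene stay as the last step left them, time stands still between calls to the robot, and variables do not carry over. Pictures are saved under pics/ and viewed, about 8 in all and at most 12, crops included, and the job is handed in when it is done.

```bash
mkdir -p pics; ls
python3 - <<'E'
from workcell import *
import cv2
s=get_state();print({k:s[k] for k in('time','tool_pos','eef_rot','finger_gap')})
for n in('scene','top'):
    c=camera(n);cv2.imwrite(f'pics/{n}0.png',c['color'][:,:,::-1]);print(n,c['fx'],c['cx'],c['cy'],c['R'],c['t'])
E
```

```text
pics
{'time': 0.0, 'tool_pos': array([ 0.1773277 , -0.46714109,  0.23082866]), 'eef_rot': array([-0.69542894, -0.12795115,  0.69557882, -0.1271896 ]), 'finger_gap': 1.0004207742308617}
scene 459.07383569180826 313.97175721917245 200.68256363920563 [[-0.66319606  0.74837862  0.01002092]
 [ 0.57458485  0.51767242 -0.63393021]
 [-0.47960737 -0.41466215 -0.77332533]] [ 0.33724895 -0.23575879  2.06065659]
top 413.57237388985607 318.03029488845027 197.36580263577238 [[-0.00857736 -0.99995541 -0.00394937]
 [-0.99822293  0.00879527 -0.05893744]
 [ 0.05896955  0.00343682 -0.99825387]] [0.03561933 0.54579273 1.24769839]
```

View pics/top0.png

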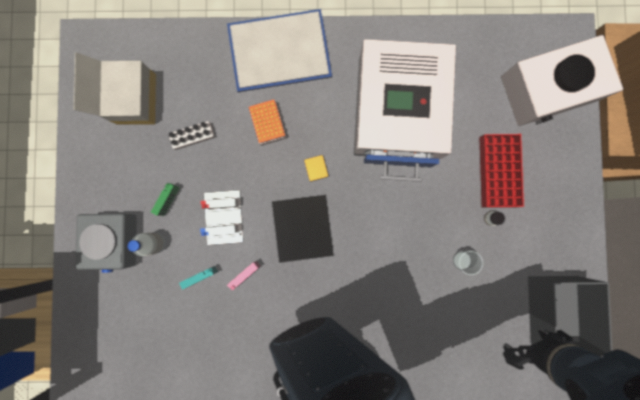

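View pics/scene0.png

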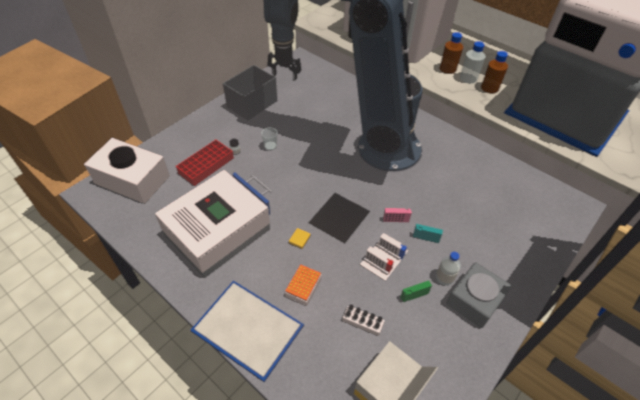

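The top view shows the reader with its handle at about (402,170) and the mat at (302,228). The white holder has the blue-ended cassette at about (222,232) and the red-ended one at (222,204). The look-alikes are green (163,198), turquoise (198,277) and pink (244,275). The one meant is in the white holder with its blue end at (205,231); I'll confirm it with a crop from the wrist camera.

```bash
cat > h.py <<'E'
from workcell import *
import numpy as np, cv2
from scipy.spatial.transform import Rotation as Ro
def tool():
    s=get_state(); return np.array(s['tool_pos']),Ro.from_quat(s['eef_rot']).as_matrix()
def shot(name,fn=None):
    p,T=tool(); c=camera(name)
    if name=='wrist':
        M=np.array(c['tool_from_camera']); Rw=T@M[:3,:3]; o=p+T@M[:3,3]
    else: Rw=np.array(c['R']).T; o=-Rw@np.array(c['t'])
    c['Rw'],c['o']=Rw,o
    if fn: cv2.imwrite('pics/'+fn,c['color'][:,:,::-1])
    return c
def ray(c,u,v): return c['Rw']@np.array([(u-c['cx'])/c['fx'],(v-c['cy'])/c['fy'],1])
def onz(c,u,v,z):
    d=ray(c,u,v); return c['o']+d*(z-c['o'][2])/d[2]
def proj(c,X):
    q=c['Rw'].T@(np.array(X)-c['o']); return c['fx']*q[0]/q[2]+c['cx'],c['fy']*q[1]/q[2]+c['cy']
def go(X,jaw_dir_deg=None):
    """shift in tool axes (and roll deg) to put TCP at X with jaw axis along world angle (mod 180, nearest)"""
    p,T=tool(); sh=T.T@(np.array(X)-p)
    a=np.degrees(np.arctan2(T[1,1],T[0,1])); r=0
    if jaw_dir_deg is not None:
        r=-((jaw_dir_deg-a+90)%180-90)   # tool x is down -> roll is opposite of world yaw
    j=np.degrees(get_state()['joints'])
    print('pos',p.round(4),'jaw',round(a,2),'shift',sh.round(4),'roll',round(r,2),'j6',j[5].round(1),'downerr',(T[:,0]+[0,0,1]).round(4))
E
python3 - <<'E'
from h import *
c=shot('top')
I=c['color'];g=cv2.cvtColor(I,cv2.COLOR_RGB2HSV)
def rect(m,name,z,box):
    x0,y0,x1,y1=box; mm=np.zeros(m.shape,np.uint8); mm[y0:y1,x0:x1]=m[y0:y1,x0:x1]
    k=max(cv2.findContours(mm.astype(np.uint8),0,1)[0],key=cv2.contourArea)
    b=cv2.boxPoints(cv2.minAreaRect(k)); W=np.array([onz(c,u,v,z) for u,v in b])
    e=W[1]-W[0];f=W[2]-W[1]
    print(name,W.mean(0).round(4),'sides',np.linalg.norm(e).round(3),np.linalg.norm(f).round(3),'ang',np.degrees(np.arctan2(e[1],e[0])).round(1)%90)
H,S,V=g[...,0].astype(int),g[...,1].astype(int),g[...,2].astype(int)
rect(V<60,'mat',.003,(265,190,340,268))
rect((V>190)&(S<40),'reader',.14,(345,30,465,152))
rect((S>120)&(abs(H-110)<20),'panel',.125,(355,140,450,185))
rect((S>120)&(abs(H-110)<20),'blueend',.06,(198,220,215,245))
rect((S>100)&((H<10)|(H>170)),'redend',.06,(198,192,215,215))
rect((V>170)&(S<50),'holder',.03,(200,180,250,252))
for u,v in((382,178),(419,178)):print('bar end',onz(c,u,v,.105).round(3))
go([.4,0,.3],0)
s=camera('scene')
p=cv2.resize(I[120:300,130:450][:, :],None,fx=2.5,fy=2.5,interpolation=cv2.INTER_CUBIC);cv2.imwrite('pics/crop1.png',p[:,:,::-1])
E
```

```text
mat [0.4527 0.0794 0.003 ] sides 0.161 0.18 ang 6.599999999999994
reader [ 0.8221 -0.2206  0.14  ] sides 0.309 0.262 ang 86.1
panel [ 0.6456 -0.2046  0.125 ] sides 0.009 0.194 ang 86.2
blueend [0.4454 0.3708 0.06  ] sides 0.009 0.016 ang 26.200000000000003
redend [0.5269 0.3673 0.06  ] sides 0.018 0.018 ang 89.5
holder [0.4884 0.3189 0.03  ] sides 0.111 0.161 ang 2.9000000000000057
bar end [ 0.594 -0.152  0.105]
bar end [ 0.594 -0.257  0.105]
pos [ 0.1774 -0.4672  0.231 ] jaw -69.21 shift [-0.0688 -0.3579 -0.374 ] roll -69.21 j6 90.0 downerr [-0.0003  0.0008  0.    ]
```

View pics/crop1.png

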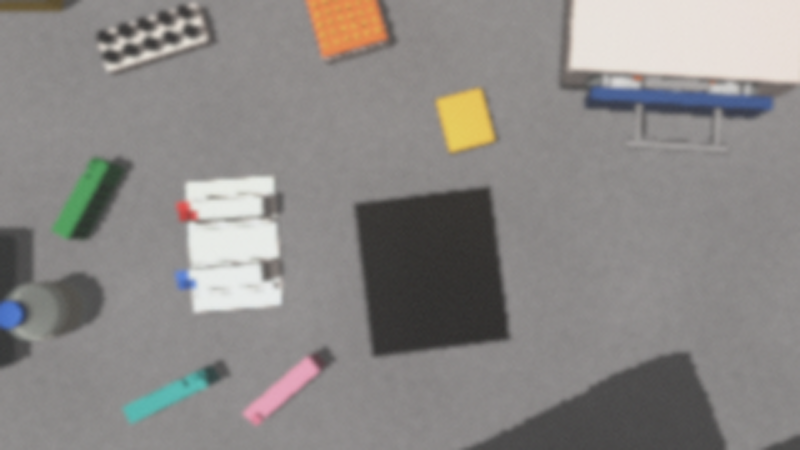

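The crop confirms it: the blue-ended cassette stands in the white holder's lower slot, crop (185–265,278), blue end left. Green, turquoise and pink lie loose. Next, a wrist view over the handle.

Run:
```python
from h import *
go([.55,-.2045,.25],-3.9)
```

```text
pos [ 0.1774 -0.4673  0.231 ] jaw -69.21 shift [-0.0189 -0.1134 -0.4416] roll -65.31 j6 90.0 downerr [-0.0002  0.0006  0.    ]
```

```bash
python3 -m inch '[[50,[-0.02,-0.113,-0.441],-65],[50,[-0.02,-0.113,-0.441],-65],[50,[-0.02,-0.113,-0.441],-65],[50,[-0.02,-0.113,-0.441],-65],[50,[-0.02,-0.113,-0.441],-65],[50,[-0.02,-0.113,-0.441],-65],[50,[-0.02,-0.113,-0.441],-65],[50,[-0.02,-0.113,-0.441],-65],[50,[-0.02,-0.113,-0.441],-65],[50,[-0.02,-0.113,-0.441],-65],[50,[-0.02,-0.113,-0.441],-65],[50,[-0.02,-0.113,-0.441],-65]]'
python3 - <<'E'
from h import *
c=shot('wrist','w1.png'); print(c['fx'],c['tool_from_camera']); print(proj(c,[.594,-.2045,.105]))
go([.55,-.2045,.25],-3.9)
E
```

```text
time: 1.4
tool_pos: [0.549, -0.2058, 0.2511]
eef_rot: [-0.518, -0.481, 0.518, -0.481]
ft_force: [0.3, -0.2, 0.3]
finger_gap: 0.503
322.20971806832716 [[-9.47914248e-04 -2.97961763e-01  9.54577336e-01 -1.43574654e-01]
 [ 9.99999546e-01 -1.90368918e-04  9.33597652e-04  3.47729703e-04]
 [-9.64545474e-05  9.54577787e-01  2.97961808e-01 -7.62424196e-02]
 [ 0.00000000e+00  0.00000000e+00  0.00000000e+00  1.00000000e+00]]
(np.float64(365.4178881246632), np.float64(181.5680942837125))
pos [ 0.5488 -0.2061  0.2514] jaw -4.28 shift [ 0.0014  0.0011 -0.0017] roll -0.38 j6 73.7 downerr [-0.0003 -0.0001  0.    ]
```

View pics/w1.png

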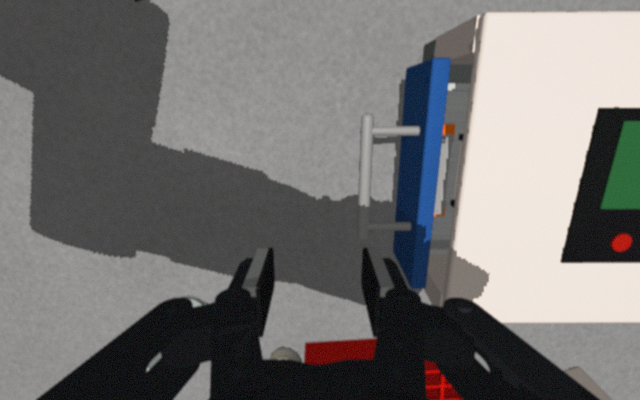

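Wrist view: the bar runs from (367,115) to (364,240), stems at v≈131 and 227, where I had predicted it.

Run:
```python
from h import *
I=cv2.imread('pics/w1.png')
c=shot('wrist')
A=onz(c,367,116,.108);B=onz(c,364.5,239,.108);print(A,B,(A+B)/2,np.linalg.norm(A-B),np.degrees(np.arctan2(*(A-B)[1::-1][::-1])))
P=onz(c,447,60,.125);Q=onz(c,424,287,.125);print('panel',P,Q,np.linalg.norm(P-Q),np.degrees(np.arctan2((P-Q)[1],(P-Q)[0])))
h=(A+B)/2; go([h[0],h[1],.086],-4)
```

```text
[ 0.59655299 -0.14608245  0.108     ] [ 0.5908063 -0.2612999  0.108    ] [ 0.59367965 -0.20369117  0.108     ] 0.11536067618751897 2.8553669457797906
panel [ 0.65690883 -0.10784935  0.125     ] [ 0.64394263 -0.30780892  0.125     ] 0.2003795271652575 86.2899007400888
pos [ 0.5487 -0.2062  0.2515] jaw -4.3 shift [ 0.1655  0.0447 -0.0059] roll -0.3 j6 73.7 downerr [-0.     -0.0002  0.    ]
```

```bash
python3 -m inch '[[50,[0,0.045,-0.003],0.5],[50,[0.05,0.045,-0.003],0.5],[50,[0.1,0.045,-0.003],0.5],[50,[0.14,0.045,-0.003],0.5],[50,[0.165,0.045,-0.003],0.5],[50,[0.167,0.045,-0.003],0.5],[0,[0.167,0.045,-0.003],0.5],[0,[0.167,0.045,-0.003],0.5],[0,[0.167,0.045,-0.003],0.5],[0,[0.167,0.045,-0.003],0.5],[0,[0.167,0.045,-0.003],0.5],[0,[0.167,0.045,-0.003],0.5]]'; python3 -c "
from h import *
go([.43,-.192,.086],-3.9)"
```

```text
time: 2.7
tool_pos: [0.5955, -0.2063, 0.0864]
eef_rot: [0.52, 0.478, -0.52, 0.48]
ft_force: [-2.8, -1.8, 7.1]
finger_gap: 0.104
pos [ 0.5955 -0.2063  0.0864] jaw -4.73 shift [-0.     -0.1661 -0.0006] roll -0.83 j6 75.6 downerr [ 0.0025 -0.0015  0.    ]
```

```bash
python3 -m inch '[[0,[0,-0.008,0],0],[0,[0,-0.023,0],0],[0,[0,-0.038,0.001],0],[0,[0,-0.053,0.001],0],[0,[0,-0.068,0.001],0],[0,[0,-0.083,0.001],0],[0,[0,-0.098,0.001],0],[0,[0,-0.113,0.002],0],[0,[0,-0.128,0.002],0],[0,[0,-0.138,0.002],0],[0,[0,-0.145,0.002],0],[0,[0,-0.145,0.002],0]]'; python3 -m inch '[[0,[0,-0.003,0],0],[0,[0,-0.006,0],0],[0,[0,-0.009,0],0],[0,[0,-0.012,0],0],[0,[0,-0.015,0],0],[0,[0,-0.015,0],0]]'
```

```text
time: 3.9
tool_pos: [0.4506, -0.1961, 0.0864]
eef_rot: [0.521, 0.478, -0.52, 0.48]
ft_force: [-2.6, 1.5, 11.7]
finger_gap: 0.107
time: 4.5
tool_pos: [0.4365, -0.1951, 0.0864]
eef_rot: [0.521, 0.478, -0.519, 0.48]
ft_force: [-1.3, 0.4, 12.0]
finger_gap: 0.103
```

```bash
python3 -m inch '[[0,[0,-0.002,0],0],[0,[0,-0.004,0],0],[0,[0,-0.006,0],0],[0,[0,-0.006,0],0]]';  python3 -m inch '[[0,[0,-0.003,0],0],[0,[0,-0.005,0],0],[0,[0,-0.005,0],0]]'
```

```text
time: 4.9
tool_pos: [0.4362, -0.1951, 0.0867]
eef_rot: [0.523, 0.476, -0.517, 0.483]
ft_force: [45.5, -1.7, -30.9]
finger_gap: 0.104
time: 5.2
tool_pos: [0.4359, -0.1951, 0.0871]
eef_rot: [0.525, 0.474, -0.514, 0.485]
ft_force: [83.8, -3.0, -60.8]
finger_gap: 0.102
```

The drawer stop is felt at x≈0.436. I'll relieve the force, release and rise.

```bash
python3 -m inch '[[0,[0,0.01,0],0],[0,[0,0.01,0],0],[50,[0,0.01,0],0],[50,[0,0.01,0],0],[50,[0,0.01,0],0],[50,[0,0.01,0],0],[50,[-0.04,0.01,0],0],[50,[-0.09,0.01,0],0],[50,[-0.14,0.01,0],0],[50,[-0.19,0.01,0],0],[50,[-0.19,0.01,0],0]]'
python3 - <<'E'
from h import *
# view from above drawer, and report
c=shot('top','top2.png')
I=c['color'];p=cv2.resize(I[100:260,330:480],None,fx=3.5,fy=3.5,interpolation=cv2.INTER_CUBIC)
go([.4454,.322,.2],2.9+0)
E
```

```text
time: 6.3
tool_pos: [0.436, -0.1953, 0.2805]
eef_rot: [0.521, 0.476, -0.519, 0.482]
ft_force: [0.9, 0.6, -1.7]
finger_gap: 0.5
pos [ 0.4354 -0.195   0.2772] jaw -4.72 shift [ 0.0761 -0.033  -0.5162] roll -7.62 j6 70.6 downerr [ 0.0049 -0.0022  0.    ]
```

```bash
python3 -m inch '[[70,[0,0.03,0],-0.8],[70,[0,0.08,0],-0.8],[70,[0,0.1,0],-0.8],[70,[0,0.1,0],-0.8]]'
python3 - <<'E'
from h import *
c=shot('wrist','w2.png')
h=np.array([.436,-.195]);ux=np.array([np.cos(np.radians(-3.8)),np.sin(np.radians(-3.8))]);uy=np.array([-ux[1],ux[0]])
n=h+.119*ux;print('nest pred',n)
I=c['color'][:,:,::-1].copy()
def P(x,y,z):return proj(c,[*(n+x*ux+y*uy),.061+z])
for x,y,z in[(-19,32,8),(-19,-32,8),(96,32,8),(96,-32,8),(-59,0,64),(-119,0,44),(111,0,79),(0,0,0)]:
    print((x,y,z),np.round(P(x/1e3,y/1e3,z/1e3),1))
E
```

```text
time: 6.75
tool_pos: [0.5352, -0.2023, 0.2717]
eef_rot: [-0.516, -0.484, 0.517, -0.482]
ft_force: [0.5, 0.6, -1.4]
finger_gap: 0.707
nest pred [ 0.55473837 -0.20288659]
(-19, 32, 8) [318.  143.3]
(-19, -32, 8) [318.  200.7]
(96, 32, 8) [425.9 143.3]
(96, -32, 8) [420.3 200.6]
(-59, 0, 64) [274.9 185.7]
(-119, 0, 44) [216.9 180.6]
(111, 0, 79) [464.9 189.8]
(0, 0, 0) [335.  171.2]
```

View pics/w2.png

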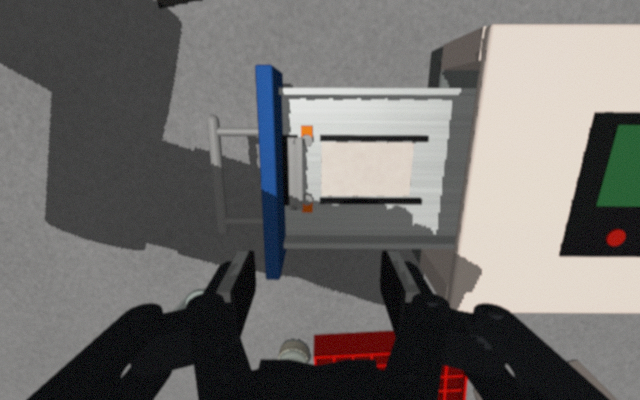

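The drawer is out. The rails show as dark lines, inner edges at v≈141 and 198 and u from about 320 to 428. Bridge is at u≈296, the orange carriers at (307,131) and (307,209).

```bash
cat >> h.py <<'E'
def rails(c,x0=325,x1=410,v0=125,v1=215):
    """subpixel centre rows of the two dark rails per column -> world points at rail top z=.069"""
    g=cv2.cvtColor(c['color'],cv2.COLOR_RGB2GRAY).astype(float); out=[]
    for lo,hi in((v0,(v0+v1)//2),((v0+v1)//2,v1)):
        us,vs=[],[]
        for u in range(x0,x1,4):
            w=np.clip(110-g[lo:hi,u],0,None)
            if w.sum()>50: us.append(u);vs.append((w*np.arange(lo,hi)).sum()/w.sum())
        us,vs=np.array(us),np.array(vs); k=abs(vs-np.median(vs))<3
        f=np.polyfit(us[k],vs[k],1); out.append([onz(c,u,np.polyval(f,u),.068) for u in(x0,x1)])
    return np.array(out)
E
python3 - <<'E'
from h import *
c=shot('wrist'); r=rails(c); print(r.round(4))
for a,b in r: print(np.degrees(np.arctan2((b-a)[1],(b-a)[0])))
print('sep',(r[0]-r[1]).mean(0)); m=r.mean((0));print('mid',m)
g=cv2.cvtColor(c['color'],cv2.COLOR_RGB2GRAY)
for v in(138,139,200,201):
    print(v,g[v,310:326],g[v,414:434])
print(g[168,284:312]); print(g[130:146,370],g[190:208,370])
E
```

```text
[[[ 0.5445 -0.1646  0.068 ]
  [ 0.6349 -0.1708  0.068 ]]

 [[ 0.5401 -0.2373  0.068 ]
  [ 0.6361 -0.2425  0.068 ]]]
-3.965227970089662
-3.130014395473098
sep [0.00158847 0.07221553 0.        ]
mid [[ 0.54231963 -0.20092981  0.068     ]
 [ 0.63548645 -0.20668543  0.068     ]]
138 [166 163 153 131 144 192 212 212 215 211 193 130  66  37  40  39] [ 29  28  26  23  24  26  25  23  23  26  28  28  25  26  54 115 172 192
 192 194]
139 [167 163 152 130 143 188 210 212 211 211 189 133  71  47  47  39] [ 32  25  27  22  30  31  25  29  29  24  27  28  25  30  63 120 170 192
 196 194]
200 [144 144 135 119 114 129 145 145 156 165 144  90  43  32  30  26] [ 26  17  25  26  21  12  23  37  94 149 181 190 192 187 193 190 189 190
 189 192]
201 [121 121 116 104  98 102 109 108 131 160 144  88  44  23  29  35] [ 22  23  13  19  24  24  21  37  92 149 183 190 188 189 191 187 188 190
 187 186]
[ 21  15  10   1  33  89 138 160 165 162 158 156 157 159 158 158 159 160
 149 129 106  94 101 116 144 181 197 201]
[209 209 209 201 169 112  60  37  30  37  56 112 173 209 214 216] [210 216 215 213 212 196 161 106  57  21  13  17  23  40  69  88  95  91]
```

```bash
python3 -c "
from h import *
go([.446,.315,.25],2.9)"
```

```text
pos [ 0.5333 -0.2024  0.2729] jaw -3.9 shift [ 0.0235 -0.1222 -0.5102] roll -6.8 j6 73.1 downerr [-0.0023  0.0008  0.    ]
```

```bash
python3 -m inch '[[50,[0.023,-0.122,-0.51],-6.8],[50,[0.023,-0.122,-0.51],-6.8],[50,[0.023,-0.122,-0.51],-6.8],[50,[0.023,-0.122,-0.51],-6.8],[50,[0.023,-0.122,-0.51],-6.8],[50,[0.023,-0.122,-0.51],-6.8],[50,[0.023,-0.122,-0.51],-6.8],[50,[0.023,-0.122,-0.51],-6.8],[50,[0.023,-0.122,-0.51],-6.8],[50,[0.023,-0.122,-0.51],-6.8],[50,[0.023,-0.122,-0.51],-6.8],[50,[0.023,-0.122,-0.51],-6.8]]'
python3 - <<'E'
from h import *
c=shot('wrist','w3.png')
go([.446,.315,.25],2.9); print(proj(c,[.447,.322,.066]))
E
```

```text
time: 8.05
tool_pos: [0.4451, 0.3165, 0.2507]
eef_rot: [0.486, 0.513, -0.487, 0.513]
ft_force: [0.5, -0.1, 0.4]
finger_gap: 0.503
pos [0.4457 0.3149 0.2509] jaw 3.01 shift [ 0.0009  0.0003 -0.0001] roll 0.11 j6 122.2 downerr [-0.0006 -0.0005  0.    ]
(np.float64(319.15664021206453), np.float64(171.796371761265))
```

View pics/w3.png

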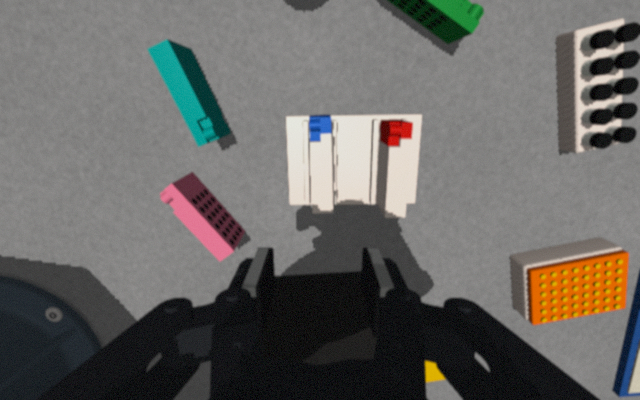

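The blue cassette's blue end is at (320,127), and its white body spans u≈311–333 down to v≈210. Now to measure its edges.

Run:
```python
from h import *
c=shot('wrist');I=c['color'];g=cv2.cvtColor(I,cv2.COLOR_RGB2GRAY)
for v in(150,165,180,195):print(v,g[v,298:344])
h=cv2.cvtColor(I,cv2.COLOR_RGB2HSV);m=((abs(h[...,0].astype(int)-110)<15)&(h[...,1]>120)).astype(np.uint8);m[:,:300]=0;m[:,345:]=0;m[160:]=0
v,u=np.nonzero(m);print('blue',u.min(),u.max(),v.min(),v.max())
for r in range(v.min(),v.max()+1,2):print(r,u[v==r].min(),u[v==r].max(),end='; ')
print(g[198:222,322])
```

```text
150 [226 228 225 228 224 221 222 225 223 201 156 168 210 225 225 225 226 224
 224 224 223 226 224 226 224 225 224 226 225 224 225 225 213 170 127 151
 202 220 211 218 226 226 225 226 225 225]
165 [225 224 225 224 219 210 218 223 227 210 163 156 203 223 223 224 224 225
 223 222 224 224 222 222 223 221 222 225 224 224 222 223 216 184 141 117
 145 177 178 207 224 226 224 225 224 224]
180 [223 226 222 225 223 220 222 221 223 216 187 148 157 206 221 222 222 223
 223 222 221 224 221 222 223 222 223 221 222 221 224 223 223 205 158 155
 199 212 203 215 224 221 224 223 222 223]
195 [224 223 220 223 222 216 211 216 221 221 196 167 183 215 221 221 221 217
 222 221 222 221 222 220 220 221 223 221 221 222 221 222 222 209 167 128
 147 171 170 203 219 224 222 221 221 222]
blue 309 330 114 138
114 311 328; 116 310 329; 118 309 329; 120 309 330; 122 309 330; 124 309 330; 126 309 330; 128 309 330; 130 309 330; 132 309 318; 134 309 318; 136 310 318; 138 310 318; [221 221 221 220 222 220 220 221 220 221 223 210 178 121  83  72  70  69
  70  68  63  70  74  73]
```

Run:
```python
from h import *
c=shot('wrist')
A=onz(c,320.3,150,.066);B=onz(c,321.05,195,.066);print(A,B)
d=A-B;print('cass y angle',np.degrees(np.arctan2(d[1],d[0])))
E1=onz(c,319.5,113.7,.064);E2=onz(c,321.3,210.3,.066);print(E1,E2,np.linalg.norm(E1-E2),(E1+E2)/2)
print('w',onz(c,309.6,150,.066)-onz(c,331,150,.066))
m=(E1+E2)/2; go([m[0],m[1],.035],3)
```

```text
[0.44813924 0.34194571 0.066     ] [0.45150173 0.29430172 0.066     ]
cass y angle 94.03697255857948
[0.44544939 0.37749516 0.064     ] [0.45270713 0.27714539 0.066     ] 0.10063175942581111 [0.44907826 0.32732027 0.065     ]
w [-0.02177076 -0.00111388  0.        ]
pos [0.4465 0.3135 0.2514] jaw 2.87 shift [ 0.2164  0.0033 -0.0137] roll -0.13 j6 122.2 downerr [-0.     -0.0003  0.    ]
```

```bash
python3 -m inch '[[50,[0,0.003,-0.014],-1],[50,[0.05,0.003,-0.014],-1],[50,[0.1,0.003,-0.014],-1],[50,[0.15,0.003,-0.014],-1],[50,[0.19,0.003,-0.014],-1],[50,[0.217,0.003,-0.014],-1],[50,[0.217,0.003,-0.014],-1],[0,[0.217,0.003,-0.014],-1],[0,[0.217,0.003,-0.014],-1],[0,[0.217,0.003,-0.014],-1],[0,[0.217,0.003,-0.014],-1],[0,[0.217,0.003,-0.014],-1]]'; python3 -m inch '[[0,[-0.02,0,0],0],[0,[-0.05,0,0],0],[0,[-0.09,0,0],0],[0,[-0.09,0,0],0]]';python3 -c "
from h import *
go([.475,.08,.14],6.6)"
```

```text
time: 9.4
tool_pos: [0.4498, 0.3287, 0.0361]
eef_rot: [0.483, 0.516, -0.482, 0.517]
ft_force: [-4.0, -7.1, 9.1]
finger_gap: 0.244
time: 9.8
tool_pos: [0.4519, 0.3306, 0.1305]
eef_rot: [0.486, 0.516, -0.479, 0.517]
ft_force: [1.0, 0.3, -1.0]
finger_gap: 0.249
pos [0.4519 0.3306 0.1305] jaw 3.88 shift [-0.0107  0.0062  0.2515] roll -2.72 j6 122.3 downerr [0.0076 0.0055 0.    ]
```

```bash
python3 -m inch '[[0,[0,0.026,0.05],-2.7],[0,[0,0.026,0.1],-2.7],[0,[0,0.026,0.15],-2.7],[0,[0,0.026,0.2],-2.7],[0,[0,0.026,0.24],-2.7],[0,[0,0.026,0.254],-2.7],[0,[0,0.026,0.254],-2.7],[0,[0,0.026,0.254],-2.7]]';python3 -c "
from h import *
go([.494,.08,.036],6.6)"
```

```text
time: 10.6
tool_pos: [0.4926, 0.0776, 0.1246]
eef_rot: [0.471, 0.528, -0.47, 0.528]
ft_force: [-0.3, 0.9, -1.8]
finger_gap: 0.249
pos [0.4926 0.0776 0.1246] jaw 6.57 shift [ 0.0886  0.0016 -0.0022] roll -0.03 j6 92.4 downerr [0.0007 0.0005 0.    ]
```

```bash
python3 -m inch '[[0,[0.04,0,0],0],[0,[0.07,0,0],0],[0,[0.085,0,0],0],[0,[0.087,0,0],0],[0,[0.088,0,0],0],[0,[0.088,0,0],0]]'; python3 -m inch '[[0,[0.002,0,0],0],[0,[0.004,0,0],0],[0,[0.004,0,0],0]]'
```

```text
time: 11.2
tool_pos: [0.493, 0.0778, 0.0372]
eef_rot: [0.471, 0.528, -0.47, 0.528]
ft_force: [0.4, -0.7, -1.3]
finger_gap: 0.247
time: 11.5
tool_pos: [0.4929, 0.0772, 0.0331]
eef_rot: [0.471, 0.528, -0.47, 0.528]
ft_force: [-2.0, 0.9, 7.7]
finger_gap: 0.244
```

Contact at 7.7 N on the mat. I'll release it, raise the fingertips and tip it over with the +x finger, towards -x so the wells end up on top.

```bash
python3 -m inch '[[30,[-0.002,0,0],0],[40,[-0.002,0,0],0],[50,[-0.002,0,0],0],[50,[-0.002,0,0],0],[50,[-0.01,0,0],0],[50,[-0.016,0,0],0],[50,[-0.016,0,0],0]]'; python3 -m inch '[[50,[0,-0.005,0],0],[50,[0,-0.01,0],0],[50,[0,-0.014,0],0],[50,[0,-0.018,0],0],[50,[0,-0.022,0],0],[50,[0,-0.025,0],0],[50,[0,-0.028,0],0],[50,[0,-0.031,0],0],[50,[0,-0.034,0],0],[50,[0,-0.034,0],0]]'; python3 -c "
from h import *
c=shot('scene');p=c['color'][170:270,290:420][:,:,::-1]
w=shot('wrist')['color'][:,:,::-1]
cv2.imwrite('pics/a4.png',np.hstack([cv2.resize(p,(390,300),interpolation=2),cv2.resize(w,(410,300))]))"
```

```text
time: 12.2
tool_pos: [0.493, 0.0772, 0.0494]
eef_rot: [0.471, 0.528, -0.47, 0.528]
ft_force: [0.1, -0.6, -0.8]
finger_gap: 0.502
time: 13.2
tool_pos: [0.4581, 0.0731, 0.0483]
eef_rot: [0.47, 0.528, -0.471, 0.528]
ft_force: [-0.1, 0.0, 0.7]
finger_gap: 0.496
```

View pics/a4.png

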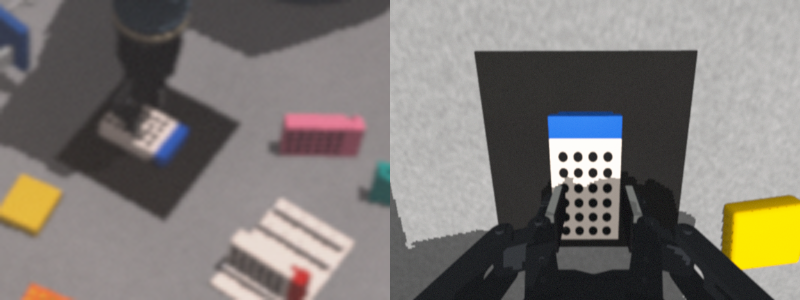

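The cassette appears to lie flat on the mat, wells up, blue end towards +y. I'll rise and measure it.

```bash
python3 -m inch '[[50,[-0.03,0,0],0],[100,[-0.08,0,0],0],[100,[-0.13,0,0],0],[100,[-0.16,0,0],0],[100,[-0.16,0,0],0],[100,[-0.16,0,0],0]]'
python3 - <<'E'
from h import *
c=shot('wrist','w5.png');I=c['color'];h=cv2.cvtColor(I,cv2.COLOR_RGB2HSV).astype(int)
m=((abs(h[...,0]-110)<15)&(h[...,1]>120)).astype(np.uint8)
m2=(((h[...,1]<60)&(h[...,2]>150))|(m>0)).astype(np.uint8)
def box(m,z):
    k=[x for x in cv2.findContours(m,0,1)[0] if cv2.pointPolygonTest(x,(320.,160.),True)>-60]
    k=max(k,key=cv2.contourArea); b=cv2.boxPoints(cv2.minAreaRect(k));W=np.array([onz(c,u,v,z) for u,v in b])
    print(b.round(1).tolist(),W.mean(0).round(4),[np.linalg.norm(W[i+1]-W[i]).round(4) for i in(0,1)],[np.degrees(np.arctan2(*(W[i+1]-W[i])[1::-1])).round(2) if 0 else np.degrees(np.arctan2((W[i+1]-W[i])[1],(W[i+1]-W[i])[0])).round(2) for i in(0,1)])
box(m,.025)
g=cv2.cvtColor(I,cv2.COLOR_RGB2GRAY);print(g.shape)
go([0.45,.08,.2],6.6)
E
```

```text
time: 13.9
tool_pos: [0.459, 0.0732, 0.2086]
eef_rot: [0.471, 0.528, -0.47, 0.528]
ft_force: [0.4, 0.5, -0.2]
finger_gap: 0.999
[[279.0, 143.0], [279.0, 126.0], [341.0, 126.0], [341.0, 143.0]] [0.4474 0.1157 0.025 ] [np.float64(0.0167), np.float64(0.0615)] [np.float64(94.55), np.float64(6.58)]
(400, 640)
pos [0.4584 0.0731 0.2077] jaw 6.58 shift [ 0.0077 -0.0075 -0.0078] roll -0.02 j6 92.5 downerr [-0.0006 -0.0001  0.    ]
```

View pics/w5.png

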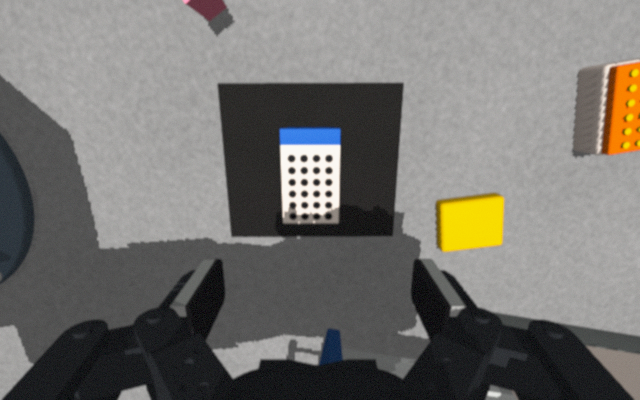

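Flat and wells up on the black mat: cassette at u 280–341, v 128–224, blue end up in the picture (+y). I'll compute a grip point 18 mm behind its middle, to stay clear of the bridge.

Run:
```python
from h import *
c=shot('wrist');g=cv2.cvtColor(c['color'],cv2.COLOR_RGB2GRAY)
for v in(148,188,200):
    e=np.abs(np.diff(g[v].astype(float)));print(v,[(i,int(e[i])) for i in range(270,350) if e[i]>45 and (i<286 or i>334)])
print(g[120:150,310],g[216:234,310],g[216:234,330])
A=onz(c,310.5,127.5,.025);B=onz(c,311,223.5,.025);print(A,B,np.linalg.norm(A-B))
m=(A+B)/2;u=(A-B)/np.linalg.norm(A-B);t=m-.018*u;go([t[0],t[1],.007],6.6);print(m)
```

```text
148 [(279, 57), (280, 87), (281, 51), (340, 71), (341, 93)]
188 [(281, 86), (282, 71), (339, 60), (340, 87)]
200 [(281, 73), (282, 85), (339, 69), (340, 90)]
[ 44  37  44  42  45  45  46  53  82 103 121 122 121 115 121 120 121 119
 117 118 119 120 115 122 168 228 247 248 249 249] [121 129 135 137 140 136 129 105  58  28  26  20  23  20  23  20  23  22] [  9  17  36  73 112 133 130 105  57  26  15  27  27  25  20  21  19  29]
[0.44618603 0.12250129 0.025     ] [0.45774655 0.02133795 0.025     ] 0.10182174818105126
pos [0.458  0.073  0.2073] jaw 6.59 shift [ 0.2003 -0.0059  0.0184] roll -0.01 j6 92.5 downerr [-0.0016 -0.0003  0.    ]
[0.45196629 0.07191962 0.025     ]
```

```bash
python3 -m inch '[[100,[0,-0.006,0.018],0],[100,[0.05,-0.006,0.018],0],[100,[0.1,-0.006,0.018],0],[100,[0.15,-0.006,0.018],0],[100,[0.18,-0.006,0.018],0],[100,[0.195,-0.006,0.018],0],[100,[0.201,-0.006,0.018],0],[100,[0.201,-0.006,0.018],0]]'; python3 -m inch '[[60,[0,0,0],0],[60,[0,0,0],0],[0,[0,0,0],0],[0,[0,0,0],0],[0,[0,0,0],0],[0,[0,0,0],0]]'; python3 -m inch '[[0,[-0.01,0,0],0],[0,[-0.03,0,0],0],[0,[-0.08,0,0],0],[0,[-0.13,0,0],0],[0,[-0.15,0,0],0],[0,[-0.15,0,0],0]]'
python3 - <<'E'
from h import *
c=shot('wrist','w6.png')
go([.56,-.202,.16],86.2)
E
```

```text
time: 14.8
tool_pos: [0.4537, 0.0544, 0.0064]
eef_rot: [0.47, 0.528, -0.471, 0.527]
ft_force: [-0.1, -0.6, 0.3]
finger_gap: 1.0
time: 15.4
tool_pos: [0.4553, 0.0546, 0.0085]
eef_rot: [0.471, 0.528, -0.47, 0.528]
ft_force: [-3.8, -0.4, 9.5]
finger_gap: 0.683
time: 16.0
tool_pos: [0.4566, 0.0548, 0.1613]
eef_rot: [0.472, 0.526, -0.469, 0.529]
ft_force: [0.4, 0.7, -2.0]
finger_gap: 0.685
pos [0.4556 0.0547 0.159 ] jaw 6.58 shift [-0.0007  0.0743  0.267 ] roll -79.62 j6 90.3 downerr [0.0034 0.0004 0.    ]
```

View pics/w6.png

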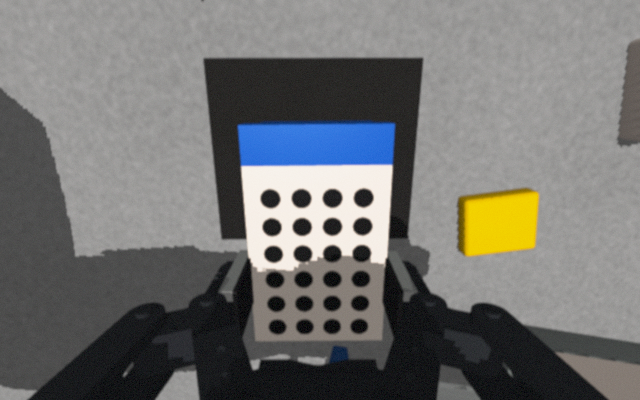

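The grip is good: the cassette is level between the fingers, blue end away, front at u 238–395 and v 125. Now turn it and carry it over the drawer, 32 mm behind home.

```bash
python3 -c "
from h import *
go([.6054,-.2043,.18],86.4)"
```

```text
pos [0.4556 0.0547 0.159 ] jaw 6.58 shift [-0.0206  0.1192  0.2744] roll -79.82 j6 90.3 downerr [0.0034 0.0004 0.    ]
```

```bash
python3 -m inch '[[0,[-0.02,0.02,0.02],-8],[0,[-0.02,0.03,0.05],-16],[0,[-0.02,0.04,0.08],-24],[0,[-0.02,0.05,0.11],-32],[0,[-0.02,0.06,0.14],-40],[0,[-0.02,0.07,0.17],-48],[0,[-0.02,0.085,0.2],-56],[0,[-0.02,0.1,0.23],-64],[0,[-0.02,0.11,0.25],-72],[0,[-0.02,0.119,0.27],-80],[0,[-0.02,0.119,0.274],-80],[0,[-0.02,0.119,0.274],-80]]'; python3 -c "
from h import *
go([.6054,-.2043,.09],86.4)"
```

```text
time: 17.25
tool_pos: [0.6036, -0.2042, 0.1758]
eef_rot: [0.023, 0.708, -0.022, 0.706]
ft_force: [-0.4, 0.5, -1.5]
finger_gap: 0.681
pos [ 0.6036 -0.2042  0.1758] jaw 86.39 shift [ 0.0858 -0.      0.002 ] roll -0.01 j6 -15.1 downerr [-0.0022  0.0008  0.    ]
```

```bash
python3 -m inch '[[0,[0.03,0,0.002],0],[0,[0.06,0,0.002],0],[0,[0.08,0,0.002],0],[0,[0.086,0,0.002],0],[0,[0.086,0,0.002],0]]'
python3 - <<'E'
from h import *
c=shot('wrist','w7.png');go([.6054,-.2043,.09],86.4)
ux=np.array([np.cos(np.radians(-3.8)),np.sin(np.radians(-3.8))]);uy=np.array([-ux[1],ux[0]]);n=np.array([.5555,-.2015])
for x,y,z in[(-.019,.032,.008),(-.019,-.032,.008),(-.028,.038,.029),(-.028,-.038,.029)]:print(np.round(proj(c,[*(n+x*ux+y*uy),.061+z]),1))
E
```

```text
time: 17.75
tool_pos: [0.6055, -0.2032, 0.0908]
eef_rot: [0.022, 0.707, -0.021, 0.706]
ft_force: [-0.0, 0.2, -1.3]
finger_gap: 0.683
pos [ 0.6062 -0.2036  0.0919] jaw 86.55 shift [ 0.0019 -0.0007 -0.0008] roll 0.15 j6 -15.1 downerr [0.0001 0.     0.    ]
[379.6 115. ]
[250.7 114.2]
[404.1  95.4]
[225.7  94.3]
```

View pics/w7.png

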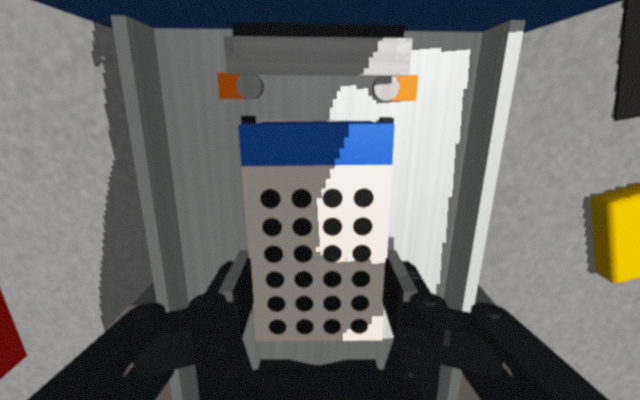

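The view shows the cassette at u 239–394 (centre 316.5), the rail fronts at (248,119) and (386,119), and the bridge at u 225–411, all with matching centres. Lowering.

```bash
python3 -m inch '[[0,[0.008,0,0],0],[0,[0.014,0,0],0],[0,[0.019,0,0],0],[0,[0.019,0,0],0]]'; python3 -m inch '[[0,[0.001,0,0],0],[0,[0.002,0,0],0],[0,[0.003,0,0],0],[0,[0.003,0,0],0]]'; python3 -m inch '[[0,[0.001,0,0],0],[0,[0.002,0,0],0],[0,[0.002,0,0],0]]'
```

```text
time: 18.2
tool_pos: [0.6058, -0.204, 0.0715]
eef_rot: [0.021, 0.707, -0.021, 0.706]
ft_force: [-0.3, 0.2, -1.2]
finger_gap: 0.686
time: 18.6
tool_pos: [0.6063, -0.2041, 0.0693]
eef_rot: [0.021, 0.707, -0.021, 0.707]
ft_force: [-0.3, -0.3, -1.8]
finger_gap: 0.681
time: 18.9
tool_pos: [0.6062, -0.2041, 0.0672]
eef_rot: [0.021, 0.707, -0.021, 0.707]
ft_force: [1.1, 0.5, -2.2]
finger_gap: 0.678
```

```bash
python3 -m inch '[[0,[0.001,0,0],0],[0,[0.001,0,0],0],[0,[0.001,0,0],0]]'; python3 -m inch '[[0,[0.001,0,0],0],[0,[0.001,0,0],0],[0,[0.001,0,0],0]]'
```

```text
time: 19.2
tool_pos: [0.6065, -0.2042, 0.0666]
eef_rot: [0.021, 0.707, -0.021, 0.707]
ft_force: [0.0, 0.6, 3.1]
finger_gap: 0.686
time: 19.5
tool_pos: [0.6071, -0.2042, 0.0665]
eef_rot: [0.021, 0.706, -0.021, 0.708]
ft_force: [-1.6, 1.3, 13.2]
finger_gap: 0.684
```

```bash
python3 -m inch '[[0,[-0.001,0,0],0],[0,[-0.001,0,-0.003],0],[0,[-0.001,0,-0.006],0],[0,[-0.001,0,-0.009],0],[0,[-0.001,0,-0.012],0],[0,[-0.001,0,-0.015],0],[0,[-0.001,0,-0.018],0],[0,[-0.001,0,-0.018],0]]'; python3 -m inch '[[0,[0,0,-0.002],0],[0,[0,0,-0.004],0],[0,[0,0,-0.006],0],[0,[0,0,-0.006],0]]'; python3 -c "
from h import *
c=shot('wrist','w8.png');go([.58,-.2043,.066],86.2)"
```

```text
time: 20.3
tool_pos: [0.5883, -0.2029, 0.0666]
eef_rot: [0.021, 0.706, -0.021, 0.707]
ft_force: [4.2, 1.8, 4.9]
finger_gap: 0.682
time: 20.7
tool_pos: [0.5823, -0.2026, 0.0666]
eef_rot: [0.021, 0.707, -0.021, 0.707]
ft_force: [3.7, 0.8, 6.7]
finger_gap: 0.683
pos [ 0.5823 -0.2026  0.0666] jaw 86.59 shift [ 0.0006 -0.0018 -0.0022] roll 0.39 j6 -15.8 downerr [0.0005 0.     0.    ]
```

```bash
python3 -m inch '[[0,[0,0,-0.002],0],[0,[0,0,-0.004],0],[0,[0,0,-0.005],0],[0,[0,0,-0.005],0]]'; python3 -m inch '[[0,[0,0,-0.001],0],[0,[0,0,-0.002],0],[0,[0,0,-0.002],0]]';python3 -m inch '[[0,[0,0,-0.001],0],[0,[0,0,-0.002],0],[0,[0,0,-0.002],0]]'
```

```text
time: 21.15
tool_pos: [0.5771, -0.2023, 0.0665]
eef_rot: [0.021, 0.707, -0.021, 0.707]
ft_force: [1.4, 1.2, 8.2]
finger_gap: 0.682
time: 21.45
tool_pos: [0.5752, -0.2019, 0.0665]
eef_rot: [0.021, 0.707, -0.021, 0.707]
ft_force: [2.2, 1.8, 8.4]
finger_gap: 0.68
time: 21.75
tool_pos: [0.5732, -0.2017, 0.0665]
eef_rot: [0.021, 0.707, -0.021, 0.707]
ft_force: [2.3, 3.7, 7.9]
finger_gap: 0.684
```

```bash
python3 -m inch '[[0,[0,0,-0.001],0],[0,[0,0,-0.002],0],[0,[0,0,-0.002],0]]'; python3 -m inch '[[0,[0,0,-0.001],0],[0,[0,0,-0.002],0],[0,[0,0,-0.002],0]]';python3 -c "
from h import *
c=shot('wrist','w8.png')"
```

```text
time: 22.05
tool_pos: [0.5722, -0.2018, 0.0666]
eef_rot: [0.021, 0.706, -0.021, 0.708]
ft_force: [10.3, 1.9, 2.5]
finger_gap: 0.687
time: 22.35
tool_pos: [0.572, -0.2019, 0.0672]
eef_rot: [0.021, 0.705, -0.021, 0.709]
ft_force: [19.1, 2.4, -1.0]
finger_gap: 0.686
```

View pics/w8.png

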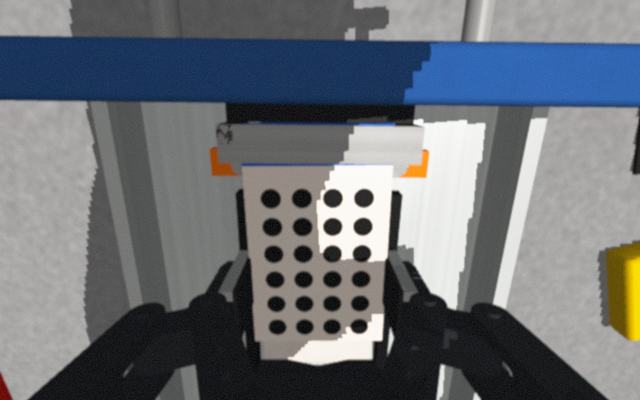

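The cassette front is under the bridge: white body up to v≈165, blue edge showing just ahead of the bridge at v≈124 against the black stop. Force is rising with no travel. One more push to confirm.

```bash
python3 -m inch '[[0,[0,0,-0.001],0],[0,[0,0,-0.002],0],[0,[0,0,-0.002],0]]'; python3 -m inch '[[0,[0,0,0.002],0],[0,[0,0,0.004],0],[0,[0,0,0.004],0]]'
```

```text
time: 22.7
tool_pos: [0.5718, -0.2019, 0.0679]
eef_rot: [0.021, 0.704, -0.021, 0.71]
ft_force: [29.1, 2.1, -1.3]
finger_gap: 0.683
time: 23.0
tool_pos: [0.5722, -0.2018, 0.0666]
eef_rot: [0.021, 0.706, -0.021, 0.707]
ft_force: [9.9, 1.7, 3.2]
finger_gap: 0.68
```

```bash
python3 -m inch '[[0,[0,0,0.002],0],[0,[0,0,0.002],0],[80,[0,0,0.002],0],[90,[0,0,0.002],0],[90,[0,0,0.002],0],[90,[0,0,0.002],0],[90,[-0.02,0,0.002],0],[90,[-0.05,0,0.002],0],[90,[-0.1,0,0.002],0],[90,[-0.14,0,0.002],0],[90,[-0.14,0,0.002],0],[90,[-0.14,0,0.002],0]]'
python3 - <<'E'
from h import *
c=shot('wrist');I=c['color'];go([.55,-.2,.28],86.2)
t=shot('top');p=t['color'][100:220,340:480]
cv2.imwrite('pics/w9.png',np.hstack([cv2.resize(I,(480,300)),cv2.resize(p,(320,300),interpolation=2)])[:,:,::-1])
E
```

```text
time: 24.2
tool_pos: [0.5737, -0.2023, 0.207]
eef_rot: [0.021, 0.706, -0.021, 0.707]
ft_force: [0.5, -0.1, -0.5]
finger_gap: 0.898
pos [ 0.5732 -0.2021  0.2058] jaw 86.59 shift [-0.0742  0.0007 -0.0233] roll 0.39 j6 -16.0 downerr [-0.0005  0.0001  0.    ]
```

View pics/w9.png

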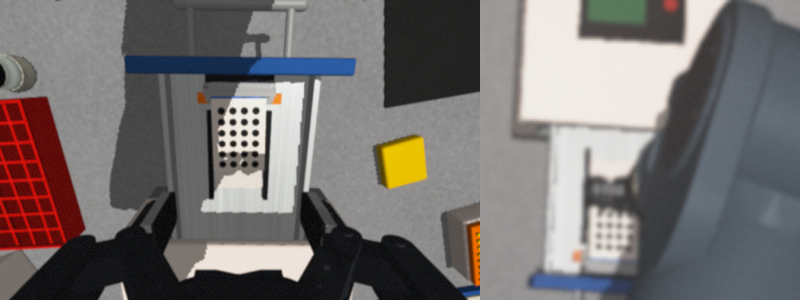

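Released: cassette between the rails, front under the bridge. Numeric check of drawer travel and home position.

Run:
```python
from h import *
c=shot('wrist');g=cv2.cvtColor(c['color'],cv2.COLOR_RGB2GRAY).astype(int)
print('railL',g[255:275,281]);print('railR',g[255:275,354])
for u in(300,340):print('cas',u,g[215:240,u])
for u in(250,400):print('front',u,g[310:330,u]); 
for u in(250,400):print('panel',u,g[70:105,u])
cv2.imwrite('pics/w10.png',cv2.resize(c['color'][90:280,250:390],None,fx=4,fy=3.1,interpolation=2)[:,:,::-1])
```

```text
railL [ 15  11  20  12   6  13   9  17   7  11  20  37  91 155 190 204 205 204
 205 205]
railR [ 25  27  28  25  27  28  31  29  33  25  37  30  52 107 165 203 214 213
 212 212]
cas 300 [121 119 114 102  88  72  64  69  80  95 111 120 125 120 120 115 113 117
 136 172 211 222 226 224 224]
cas 340 [112  93  61  27  17  15   8  16  16  48  81 104 120 118 119 140 181 217
 221 223 221 221 223 223 224]
front 250 [107 107 104 108 107 105 106 104 108 105 104  99  94  94  91  97 100  98
 104 108]
front 400 [ 98  96 100 102 100 104 105 101 100 103 105 101  98  99 103 108 114 119
 123 132]
panel 250 [ 72  73  73  69  76  67  61  51  42  38  42  37  40  46  41  37  40  43
  38  45  37  41  41  36  42  44  43  39  38  45  62  86  97 103 104]
panel 400 [146 145 145 142 141 143 138 133 107  83  76  85  86  89  88  91  87  85
  85  88  84  88  87  89  87  88  86  85  84  75  71  70  79  96 105]
```

Run:
```python
from h import *
ux=np.array([np.cos(np.radians(-3.8)),np.sin(np.radians(-3.8))]);uy=np.array([-ux[1],ux[0]]);n=np.array([.5550,-.2015])
def wells(I,box):
    x0,y0,x1,y1=box;g=cv2.cvtColor(I,cv2.COLOR_RGB2GRAY)[y0:y1,x0:x1]
    m=(cv2.adaptiveThreshold(g,255,0,1,15,25));L=cv2.connectedComponentsWithStats(m)
    return [(x0+a,y0+b) for (a,b),s in zip(L[3][1:],L[2][1:]) if 15<s[4]<90 and max(s[2],s[3])<12]
c=shot('wrist')
q=lambda u,v,z:((lambda d:(round(1e3*d@ux,1),round(1e3*d@uy,1)))(onz(c,u,v,z)[:2]-n))
print('wells in nest frame mm',sorted(q(u,v,.083) for u,v in wells(c['color'],(284,130,352,228))))
print('rail ends(96)',q(281,267.2,.069),q(354,268.2,.069)); print('panel inner top(-59)',q(250,100.5,.125),q(400,100,.125))
print('cassette rear?',q(300,233.5,.083),q(340,230.5,.083))
w=cv2.imread('pics/w5.png')[:,:,::-1].copy();print('mat wells px',sorted((round(b,1),round(a,1)) for a,b in wells(w,(284,150,340,222)))[-5:])
print(get_state()['finger_gap'])
```

```text
wells in nest frame mm [(np.float64(-19.5), np.float64(19.4)), (np.float64(-19.3), np.float64(6.7)), (np.float64(-19.1), np.float64(-5.8)), (np.float64(-18.9), np.float64(-18.5)), (np.float64(-6.9), np.float64(19.5)), (np.float64(-6.7), np.float64(-18.9)), (np.float64(-6.7), np.float64(6.8)), (np.float64(-6.5), np.float64(-5.8)), (np.float64(5.5), np.float64(19.9)), (np.float64(5.8), np.float64(7.1)), (np.float64(6.1), np.float64(-18.5)), (np.float64(6.1), np.float64(-5.7)), (np.float64(18.0), np.float64(20.0)), (np.float64(18.4), np.float64(7.1)), (np.float64(18.6), np.float64(-5.7)), (np.float64(18.7), np.float64(-18.3)), (np.float64(30.6), np.float64(19.8)), (np.float64(31.0), np.float64(-5.6)), (np.float64(31.1), np.float64(7.2)), (np.float64(31.4), np.float64(-18.2)), (np.float64(43.5), np.float64(20.3)), (np.float64(43.6), np.float64(7.5)), (np.float64(43.7), np.float64(-5.2)), (np.float64(43.9), np.float64(-18.2))]
rail ends(96) (np.float64(96.8), np.float64(-34.0)) (np.float64(97.5), np.float64(36.9))
panel inner top(-59) (np.float64(-57.7), np.float64(-44.4)) (np.float64(-58.7), np.float64(55.0))
cassette rear? (np.float64(55.3), np.float64(-14.5)) (np.float64(52.2), np.float64(21.1))
mat wells px [(np.float64(205.5), np.float64(292.2)), (np.float64(215.5), np.float64(292.4)), (np.float64(215.6), np.float64(327.8)), (np.float64(216.2), np.float64(304.5)), (np.float64(216.3), np.float64(316.0))]
0.8964405707675065
```

The last well row and rails agree with fully home to about 1 mm. The release may have dragged the drawer about 1 mm inwards, so I'll hook the handle from behind with shut fingers and seat the drawer at its stop again.

```bash
python3 -m inch '[[0,[0,0,-0.03],0.3],[0,[0,0,-0.07],0.3],[0,[0,0,-0.1],0.3],[0,[0,0,-0.113],0.3],[0,[0,0,-0.113],0.3],[0,[0,0,-0.113],0.3]]'; python3 -c "
from h import *
go([.4612,-.1953,.09],86.2)"
```

```text
time: 25.0
tool_pos: [0.4607, -0.1954, 0.206]
eef_rot: [0.023, 0.707, -0.023, 0.707]
ft_force: [0.4, 0.1, 0.0]
finger_gap: 0.001
pos [ 0.4607 -0.1954  0.206 ] jaw 86.27 shift [1.16e-01 1.00e-04 5.00e-04] roll 0.07 j6 -19.3 downerr [-0.0002  0.0002  0.    ]
```

```bash
python3 -m inch '[[0,[0.03,0,0],0],[0,[0.07,0,0],0],[0,[0.1,0,0],0],[0,[0.115,0,0],0],[0,[0.115,0,0],0]]'; python3 -m inch '[[0,[0,0,-0.003],0],[0,[0,0,-0.006],0],[0,[0,0,-0.008],0],[0,[0,0,-0.008],0]]'; python3 -m inch '[[0,[0,0,-0.001],0],[0,[0,0,-0.002],0],[0,[0,0,-0.002],0]]'
```

```text
time: 25.5
tool_pos: [0.4598, -0.1948, 0.0888]
eef_rot: [0.023, 0.708, -0.022, 0.705]
ft_force: [-0.4, -0.4, 1.4]
finger_gap: 0.001
time: 25.9
tool_pos: [0.4529, -0.1951, 0.0921]
eef_rot: [0.023, 0.706, -0.023, 0.707]
ft_force: [1.2, 0.3, 0.2]
finger_gap: -0.0
time: 26.2
tool_pos: [0.4526, -0.1951, 0.0922]
eef_rot: [0.023, 0.705, -0.023, 0.708]
ft_force: [12.2, -0.3, -1.4]
finger_gap: -0.001
```

```bash
python3 -m inch '[[0,[0,0,-0.001],0],[0,[0,0,-0.002],0],[0,[0,0,-0.002],0]]'; python3 -m inch '[[0,[0,0,0.003],0],[0,[0,0,0.006],0],[0,[0,0,0.009],0],[0,[0,0,0.01],0],[0,[-0.03,0,0.01],0],[0,[-0.08,0,0.01],0],[0,[-0.13,0,0.01],0],[0,[-0.16,0,0.01],0],[0,[-0.16,0,0.01],0],[0,[-0.16,0,0.01],0]]'
python3 - <<'E'
from h import *
ux=np.array([np.cos(np.radians(-3.8)),np.sin(np.radians(-3.8))]);n=np.array([.5550,-.2015])
c=shot('wrist','w11.png');o=shot('top','top3.png');a=cv2.imread('pics/top0.png').astype(int);b=o['color'][:,:,::-1].astype(int)
print('top view change px:')
for k,(x0,y0,x1,y1) in dict(red=(195,188,248,216),bottle=(125,230,160,258),beaker=(448,243,488,276),jar=(483,207,510,228),timer=(300,150,332,184)).items(): print(k,(abs(a-b).max(2)[y0:y1,x0:x1]>50).sum())
print(get_state()['ft_force'],get_state()['tool_pos'],get_state()['time'])
E
```

```text
time: 26.5
tool_pos: [0.4524, -0.1951, 0.0925]
eef_rot: [0.023, 0.704, -0.023, 0.709]
ft_force: [24.5, 0.5, -11.3]
finger_gap: -0.002
time: 27.5
tool_pos: [0.4587, -0.1954, 0.2515]
eef_rot: [0.023, 0.707, -0.023, 0.707]
ft_force: [0.2, 0.3, -0.9]
finger_gap: 0.001
top view change px:
red 0
bottle 0
beaker 832
jar 300
timer 0
[-0.3011133   0.02035718  0.34748155] [ 0.45800466 -0.19507349  0.25019906] 27.6
```

Run:
```python
from h import *
b=shot('scene','scene3.png')['color'][:,:,::-1].astype(int);a=cv2.imread('pics/scene0.png').astype(int)
d=abs(a-b).max(2)>45
for k,(x0,y0,x1,y1) in dict(beaker=(258,124,281,154),jar=(226,135,243,153),timer=(285,225,314,250),bottle=(435,248,463,288),red=(362,245,395,275)).items(): print(k,d[y0:y1,x0:x1].sum(),d[y0:y1,x0:x1].size)
finish_job()
```

```text
beaker 84 690
jar 0 306
timer 0 725
bottle 0 1120
red 88 990
the job is handed in; nothing more can be done
```

The job is handed in at about 28 s of the 72 s allowed, and my last checks show every step done; the interface gives no verdict.

**What I did**
- I pulled the drawer to its stop.
- I stood the blue-ended cassette on the mat, released it and tipped it over with a finger. It came to rest flat, wells up and let go.
- I gripped it again, placed it between the rails with the blue end towards the handle, and slid it under the bridge to the end stop. The push reached 29 N with no further travel.
- After releasing it I hooked the handle and pulled at 24 N. The drawer did not move, so it was still at its stop.

**Last checks**
- **Home position:** the row of wells at the cassette's back end was within about 1 mm of where it should be. I did not see or feel a separate roller click; home rests on the stop force and the camera position.
- **Drawer:** the panel and rails agreed with fully out to about 1–2 mm.
- **Jar, timer and bottle:** unchanged in the scene view.
- **Red-ended cassette:** unchanged in the top view. The scene view differed there by 88 of 990 pixels, probably from the blue cassette no longer standing beside it.
- **Beaker:** not fully confirmed. 84 of 690 pixels changed in the scene view, and much of that area (and the jar's) changed in the top view, where I think the arm was in the way. The tool never came near the beaker, so I take it to be shadow, but I did not look at it again.

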